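Fit the tube rotor on the microcentrifuge and shut the lid

TASK

Put the round twelve-place tube rotor on the microcentrifuge: lower it over the spindle's shaft, turn it lightly by its knob until it drops over the drive pin and sits fully home and level, never forcing it down while it rides on the pin or shaft, and let go of it. Then close the centrifuge's lid, and leave the other things on the bench where they are.

Things in the scene. Friction and masses are not known exactly. Their poses are not given: they have to be found in the camera images.
- rotor_knob (a point): Tube rotor, loose, upright on the bench at the start: centre of its grip knob, on its axis, 54 mm above its underside. Plain aluminium, about 300 g, 100 mm across, 66 mm high: a dished disc (rim 30 mm above the underside, 20 mm near the knob) with twelve round tube wells; in the middle an upright round knob 28 mm across, its top 66 mm above the underside. z: the rotor's axis, up.
- tube_rotor: The same tube rotor; origin at the centre of its underside, z up. Underneath: a central bore 14 mm wide and 44 mm deep, and around it a crown of six slots 8 mm deep and about 7 mm wide at 22 mm from the axis, where the drive pin goes; they lie at the rotor's x axis and every 60 degrees from it, so any of the six will do.
- centrifuge: White microcentrifuge, fixed, 250 mm deep (x), 210 mm wide (y), 128 mm high; origin at the centre of its underside on the bench; its front with the control panel faces its own -x. A round bowl of 131 mm diameter is open at the top, with its floor 50 mm above the bench.
- spindle_seat (a point): Centre of the upper face of the spindle's flange (60 mm across) in the bowl, 58 mm above the bench, fixed to the centrifuge, axes as the centrifuge. The rotor is home when its underside lies flat on this face (knob centre 54 mm above this point). A rotor that rides on the drive pin stands 7 mm too high. The rotor clears the bowl's wall by 15 mm.
- shaft_tip (a point): Top of the spindle's shaft, 36 mm above the flange: 12 mm thick, the top 10 mm tapered to 5 mm. Beside it on the flange, 22 mm from the axis, stands the drive pin: 5 mm thick, 7 mm high, flat-topped. The spindle stands at any angle: the pin's direction is not reported (it can be seen from above). The spindle is stiff to turn (0.25 N m), so it stays put while a rotor is turned on it under light load.
- lid_hinge (a point): Middle of the hinge axis of the lid, at the back of the centrifuge, 104 mm behind the spindle's axis and 130 mm above the bench. The axis is parallel to the centrifuge's y.
- lid_edge (a point): Middle of the lid's free edge on its outer (upper) face: 198 mm from the hinge. The lid is a flat clear panel in a white frame, 198 mm long, 180 mm wide, 12 mm thick.
- lid (a joint): Angle of the lid (rad): 0 closed (level), about 1.6 to 1.85 at the start (upright, leaning slightly back). A stiff hinge keeps it where it is left; a push of 2 to 5 N at the free edge, from behind and then from above, closes it.
- strip_rotor_mid (a point): Bystander: centre of the other rotor, a square aluminium plate 78 mm wide with four straight rows of small wells and a slim knob 18 mm across; 52 mm high; loose, standing upright near the tube rotor.
- cryobox: Bystander: white plastic vial box, 130 x 130 mm, 34 mm high, loose; origin at the centre of its underside.
- screw_tube_mid (a point): Bystander: centre of a small tube with a black screw cap, 16 mm across, 47 mm high, loose, standing upright.
- marker: Bystander: marker pen 135 mm long, 12 mm thick, loose, lying; origin under its middle.
Not all that is in view belongs to the job. What is shaped like the tube_rotor but orange or red is not meant.

How it is judged:
By the outcome, as a careful person would: the job done as asked, in the order asked, and still so for the second after the job is handed in, with the robot touching nothing.
It also fails if it takes over 72 s, if anything falls off the work surface, if the arm or the gripper's body presses on something with over 40 N, if the wrist force passes 120 N, or if a joint passes its speed limit or range.

ROBOT

A 6-joint arm with a two-finger parallel gripper is mounted at the origin on the work surface. World frame = base frame: x ahead of the robot, y to its left, z up, the work surface at z = 0. Lengths are in m, angles in rad, forces in N, time in s.
With the tool pointing down it reaches from about 0.275 to 0.725 m from the base axis. Payload 5.6 kg.
Tool frame: the origin (TCP) lies at the very end of the fingers, on their centre line; the grasp point (between the pads) lies 19 mm behind it (manip.pinch_z is the distance from the TCP to the grasp point, in m); z points along the fingers, y is the line along which they close (so a half turn about z gives the same grasp; the last joint's range is limited). The gripper opens to 85 mm and grips with 20 to 120 N. Pads are 22 mm wide; open, the fingers measure 114 mm over their backs; the gripper's body (76 mm by 85 mm) begins 54 mm behind the grasp point. The pads swing forward as they close: fully open they stand 13 mm farther back than shut.
Start: joints at [-0.861, 0.255, 0.108, 0, -1.424, -0.285], TCP at [0.227, -0.501, 0.231] pointing down, gripper open.
Joint ranges: [-2.95, 2.95], [-1.21, 1.97], [-1.09, 1.5], [-2.87, 1.71], [-2.94, -0.07], [-3.05, 3.05]. Speed limits (rad/s): [2.57, 2.57, 3.14, 3.14, 3.14, 3.14].

INTERFACE

Orientations are given as [roll, pitch, yaw] about the fixed x, y, z axes, in that order (R = Rz(yaw) Ry(pitch) Rx(roll)).
In Python, from cell import manip gives the robot as it stands.
- The arm moves only by the tool apply_moves, never from a script. Its argument "moves" is a list of rows, each a list of 7 numbers: the opening, from -1 (shut) to 1 (fully open), then the shift along the world's x, y, z in m, then the turn, a rotation vector about the world's x, y, z in degrees. A call has 1 to 20 rows; each row shifts and turns the commanded pose from where the row before left it; what a row does not reach is not made up. A row lasts 1/8 s, in which the tool goes at most 62.5 mm and 10.7 degrees, less where a joint would pass 70% of its speed; a pose out of reach is approached as far as the arm can. A call with a gripper value outside its range is refused whole. The fingers move at their own pace and stop on an object; "squeeze" is the grip in N (left out, the last holds). Time passes only in rows, so rows that do not move let the fingers close. It gives the time, the measured TCP pose, the force, the opening and the grip force at its end, in the units of the state.
- manip.get_obs(): the state, without advancing time (a new reading comes with each control period).
- manip.snapshot(name): name is "scene" or "top"; returns a dict with "pixels" (480x640x3 uint8, blue, green, red), "range_z" (480x640 float32, m along the optical axis (not along the pixel's ray), 0 where there is no reading), "mtx" (3x3 intrinsics, pixels), "rvec" (rotation vector, rad) and "tvec" (3), from world to camera coordinates, as OpenCV has them. Camera axes: x right, y down, z forward; pixel columns grow to the right and rows downward; lengths in m; the calibration is good to about 2 mm. A picture is of the moment at which its call begins.
- manip.job_done(): hands the job in; it is judged then, once.
The state is a dict: "t": time; "qpos": joint angles; "qd": joint speeds; "tau": joint torques, N m; "eef_pos": TCP position; "orientation": TCP orientation; "contact_force": force on the tool from outside, world axes, zero at the start; "ft_torque": the same for the moment, N m; "gripper_width": finger opening in m; "grip_force": force on a finger pad.
Only numpy, scipy, OpenCV 4.12 (cv2) and the standard library are available. Lean on these libraries where they do the work, as an engineer would, in place of code of your own. Each camera call takes 0.05 s, during which the arm holds its last target. There are 200 camera calls.

## Working session

There is one attempt and no reset: what is moved stays moved. The work goes in short steps, Python scripts to look and compute and a tool call to move; the robot and the scene stay as the last step left them, time stands still between calls to the robot, and variables do not carry over. Pictures are saved under pics/ and viewed, at most 10 in all, crops included, and the job is handed in when it is done.

Besides the shell and the picture viewer there is one more tool, called as a command line: name --pt "numbers of a row" for each row, then --argument value for the rest. apply_moves: Moves the arm, as the interface text tells. Its arguments: {"type":"object","properties":{"moves":{"type":"array","items":{"type":"array","items":{"type":"number"}}},"squeeze":{"type":"number"}},"required":["moves"]}

```bash
ls; mkdir -p pics; cat > h.py <<'E'
import numpy as np, cv2
from cell import manip
def snap(n):
    s=manip.snapshot(n); R,_=cv2.Rodrigues(np.array(s["rvec"],float)); t=np.array(s["tvec"],float).ravel()
    z=s["range_z"]; K=np.array(s["mtx"]); v,u=np.mgrid[:480,:640]
    P=np.stack([(u-K[0,2])/K[0,0]*z,(v-K[1,2])/K[1,1]*z,z],-1)
    W=(P-t)@R; W[z==0]=np.nan
    return s["pixels"],W,K,R,t
def proj(p,K,R,t):
    c=R@np.array(p)+t; q=K@c; return q[:2]/q[2]
E
python3 - <<'E'
from h import *
for n in("scene","top"):
    p,W,K,R,t=snap(n); cv2.imwrite(f"pics/{n}0.png",p); np.savez(f"{n}0.npz",p=p,W=W,K=K,R=R,t=t)
    print(n,-R.T@t,R[2],K[0,0])
print(manip.get_obs())
E
```

```text
pics
scene [ 1.03629298 -0.57418386  0.81117368] [-0.58183007  0.43192554 -0.68914011] 469.0053710325241
top [ 0.22413427 -0.14518204  1.43057733] [ 0.18656317  0.00647543 -0.98242163] 584.551789121208
{'t': 0.1, 'qpos': array([-8.61403909e-01,  2.55703735e-01,  1.07125120e-01, -4.08630118e-04,
       -1.42384873e+00, -2.84590578e-01]), 'qd': array([-2.25323803e-03,  1.59260450e-05,  1.22779177e-03,  2.20178138e-03,
       -5.44337376e-04, -1.95885048e-03]), 'tau': array([-1.53738849e-03, -3.87602520e+01,  2.38476670e+01,  5.37782729e+00,
       -3.74628245e-03, -1.13720165e-05]), 'eef_pos': array([ 0.22654699, -0.50070845,  0.23047639]), 'orientation': array([ 3.13991376e+00, -7.00636047e-05, -2.71685092e+00]), 'contact_force': array([0.72926954, 0.67043515, 0.30382414]), 'ft_torque': array([ 0.03358287, -0.02256606,  0.0813046 ]), 'grip_force': 0.0, 'gripper_width': 0.08516526666875358}
```

View pics/scene0.png

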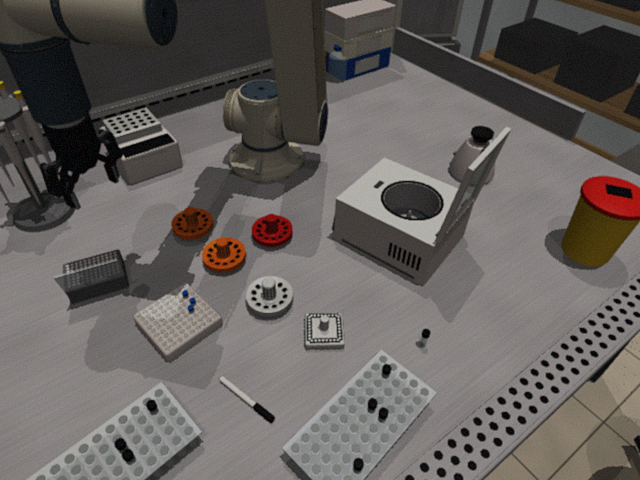

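View pics/top0.png

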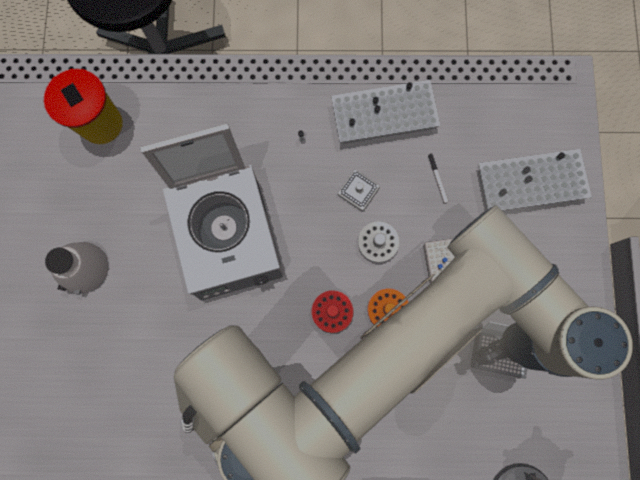

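Scene view: the candidates are grey (269,296; top 379,241), orange (224,254), dark orange (192,223) and red (272,230). The grey one fits: plain aluminium, round, twelve wells. The square plate at (324,329) is the bystander. The centrifuge is at top (222,225), with its lid upright.

```bash
python3 - <<'E'
from h import *
d=np.load("top0.npz");p,W,K,R,t=[d[k] for k in("p","W","K","R","t")]
a=cv2.resize(p[211:271,349:409],(400,400),interpolation=cv2.INTER_CUBIC)
b=cv2.resize(p[185:265,180:260],(400,400),interpolation=cv2.INTER_CUBIC)
cv2.imwrite("pics/crop0.png",np.hstack([a,b]))
S=np.load("scene0.npz")
def st(n,M):
    print(n,M.sum(1).sum() if 0 else len(M),M.mean(0).round(4),M.min(0).round(4),M.max(0).round(4))
for nm,D,(u,v) in(("top",d,(379,241)),("scene",S,(269,293))):
    w=D["W"][v-35:v+35,u-35:u+35].reshape(-1,3);w=w[~np.isnan(w[:,2])]
    k=w[w[:,2]>.061]; st(nm+" knob",k)
    (c,r)=cv2.minEnclosingCircle(k[:,:2].astype(np.float32)*1000);print(c,r)
    k=w[(w[:,2]>.025)&(w[:,2]<.05)]; 
    (c,r)=cv2.minEnclosingCircle(k[:,:2].astype(np.float32)*1000);print("rim",c,r)
for nm,D in(("top",d),("scene",S)):
    w=D["W"];m=(abs(w[...,2]-.128)<.004)
    if nm=="top": m[:,300:]=0;m[:,:150]=0;m[:160]=0;m[310:]=0
    else: m[:, :320]=0;m[:,480:]=0;m[:150]=0;m[290:]=0
    q=w[m]; print(nm,cv2.minAreaRect(q[:,:2].astype(np.float32)*1000),np.median(q[:,2]))
# spindle: points high in bowl
w=d["W"][185:265,180:260].reshape(-1,3)
for lo,hi in((.08,.1),(.054,.064),(.045,.054)):
    q=w[(w[:,2]>lo)&(w[:,2]<hi)]
    if len(q): st((lo,hi),q)
    if len(q): print(cv2.minEnclosingCircle(q[:,:2].astype(np.float32)*1000))
# lid
w=d["W"][120:190,135:250].reshape(-1,3);q=w[w[:,2]>.15];st("lid",q)
for z in(.2,.25,.3): 
  g=q[abs(q[:,2]-z)<.01]; 
  if len(g): st(z,g)
g=q[q[:,2]>q[:,2].max()-.008];st("edge",g)
E
```

```text
top knob 105 [ 0.4696 -0.2793  0.0661] [ 0.4562 -0.2925  0.061 ] [ 0.4833 -0.2657  0.0737]
(469.9454345703125, -279.4358215332031) 13.925413131713867
rim (470.3175048828125, -280.00250244140625) 50.577152252197266
scene knob 126 [ 0.4712 -0.2777  0.0658] [ 0.4553 -0.2909  0.0618] [ 0.4838 -0.2635  0.0697]
(469.374755859375, -277.1711120605469) 14.722638130187988
rim (425.20654296875, -277.04644775390625) 94.68576049804688
top ((483.00372314453125, 89.85636901855469), (253.5836639404297, 210.6517333984375), 16.43402671813965) 0.12813313026177672
scene ((483.88519287109375, 92.82139587402344), (257.1873474121094, 215.04774475097656), 16.38458251953125) 0.12817086898354285
(0.08, 0.1) 186 [0.5277 0.1196 0.0908] [0.452 0.008 0.08 ] [0.592  0.1581 0.0999]
((522.0103759765625, 75.58927154541016), 94.4394302368164)
(0.054, 0.064) 693 [0.5024 0.0974 0.0577] [0.4459 0.0138 0.054 ] [0.5967 0.1578 0.064 ]
((527.0580444335938, 78.52501678466797), 95.11658477783203)
(0.045, 0.054) 1126 [0.5044 0.1018 0.0505] [0.4465 0.0116 0.045 ] [0.595  0.1581 0.054 ]
((524.7052612304688, 76.0725326538086), 95.38964080810547)
lid 3732 [0.6137 0.1286 0.2515] [0.5734 0.038  0.1501] [0.6549 0.2172 0.3324]
0.2 364 [0.6076 0.1275 0.2   ] [0.5783 0.04   0.1901] [0.6386 0.2127 0.21  ]
0.25 388 [0.6137 0.1288 0.2502] [0.584 0.042 0.24 ] [0.645  0.2139 0.2599]
0.3 309 [0.6187 0.1311 0.2978] [0.5904 0.043  0.29  ] [0.6494 0.215  0.3099]
edge 386 [0.6228 0.1344 0.3268] [0.5941 0.0454 0.3244] [0.6534 0.2172 0.3324]
```

View pics/crop0.png

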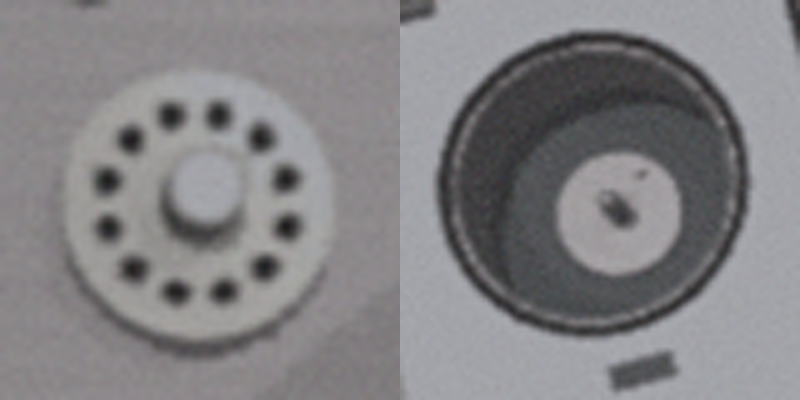

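The left crop confirms the plain aluminium rotor: round, twelve wells, thick knob at (205,190). On the right, the flange is at (619,213), the shaft is near (617,210), and the drive pin shows at about (641,174).

```bash
python3 - <<'E'
from h import *
d=np.load("top0.npz");p,W,K,R,t=[d[k] for k in("p","W","K","R","t")]
def ray(u,v,z):
    r=R.T@np.linalg.inv(K)@np.array([u,v,1.]);c=-R.T@t;return (c+r*(z-c[2])/r[2])[:2].round(4)
g=cv2.cvtColor(p,cv2.COLOR_BGR2GRAY);o=g[208:246,205:243]
o=cv2.resize(o,None,fx=8,fy=8,interpolation=cv2.INTER_CUBIC)
m=(o>130).astype(np.uint8);n,l,s,c=cv2.connectedComponentsWithStats(m)
i=l[19*8,24*8] or 1+s[1:,4].argmax()
cn=max(cv2.findContours((l==i).astype(np.uint8),0,1)[0],key=len)
e=cv2.fitEllipse(cv2.convexHull(cn));print(e,s[i])
u,v=205+(e[0][0]+.5)/8-.5,208+(e[0][1]+.5)/8-.5
f=ray(u,v,.058);print("flange",u,v,f, "radius",np.linalg.norm(ray(u+e[1][0]/16,v,.058)-f))
pn=ray(228.0,219.6,.065);print("pin",pn,np.degrees(np.arctan2(*(pn-f)[::-1])),np.linalg.norm(pn-f))
# bowl rim: top face hole
m=(abs(W[...,2]-.128)<.004).astype(np.uint8);m[:,300:]=0;m[:,:150]=0;m[:160]=0;m[310:]=0
cs,h=cv2.findContours(m,cv2.RETR_CCOMP,cv2.CHAIN_APPROX_NONE)
k=max([x for x,y in zip(cs,h[0]) if y[3]>=0],key=cv2.contourArea)
e=cv2.fitEllipse(k);print("bowl",e,ray(*e[0],.128))
w=W[205:245,205:243].reshape(-1,3);q=w[(w[:,2]>.07)&(np.linalg.norm(w[:,:2]-f,axis=1)<.03)];print("shaft",q.round(4)[:12])
c=ray(379,240,.026)
for x,y in((171,115),(218,115),(261,137),(286,180),(288,228),(265,267),(223,292),(177,292),(134,268),(109,227),(107,181),(130,139)):
    a=ray(349+x/400*60-.5,211+y/400*60-.5,.026)-np.array([.470,-.2795]);print(np.degrees(np.arctan2(a[1],a[0])).round(1),np.linalg.norm(a).round(4),end="; ")
E
```

```text
((150.36549377441406, 157.10052490234375), (190.0103302001953, 197.79283142089844), 60.12543487548828) [   53    62   195   193 26443]
flange 223.35818672180176 227.20006561279297 [0.4963 0.0939] radius 0.028400176055792325
pin [0.5135 0.0823] -33.996459148250594 0.02074608396782385
bowl ((218.93019104003906, 221.71246337890625), (55.07093048095703, 57.797664642333984), 68.25047302246094) [0.4951 0.0923]
shaft [[0.4995 0.0939 0.0921]
 [0.4997 0.0917 0.0911]
 [0.5015 0.0909 0.0826]
 [0.4964 0.0956 0.0952]
 [0.498  0.0946 0.0878]
 [0.4969 0.0913 0.0931]
 [0.4981 0.0899 0.0874]
 [0.4979 0.0875 0.0882]
 [0.4949 0.0963 0.0908]
 [0.4941 0.0932 0.0952]
 [0.495  0.0916 0.0908]
 [0.4962 0.0903 0.0849]]
15.6 0.0349; -13.0 0.0346; -42.6 0.0348; -73.5 0.0338; -104.0 0.0338; -133.0 0.0331; -164.6 0.0332; 166.2 0.0331; 134.8 0.0331; 104.2 0.0335; 75.1 0.0342; 45.0 0.0348;
```

apply_moves --pt "0.2 0.04 0.04 0 0 0 0" --pt "0.2 0.04 0.04 0 0 0 0" --pt "0.2 0.04 0.04 0 0 0 0" --pt "0.2 0.04 0.04 0 0 0 0" --pt "0.2 0.04 0.03 0 0 0 0" --pt "0.2 0.04 0.03 -0.02 0 0 0" --pt "0.2 0 0 -0.02 0 0 0" --pt "0.2 0 0 0 0 0 0" --pt "0.2 0 0 0 0 0 0"

```text
t: 1.23
eef_pos: [0.4666, -0.2816, 0.192]
orientation: [-3.141, 0.0, -2.717]
contact_force: [0.2, -0.0, 0.7]
gripper_width: 0.0516
grip_force: 0.0
```

apply_moves --pt "0.2 0.0034 0.002 -0.05 0 0 0" --pt "0.2 0 0 -0.05 0 0 0" --pt "0.2 0 0 -0.03 0 0 0" --pt "0.2 0 0 -0.015 0 0 0" --pt "0.2 0 0 -0.01 0 0 0" --pt "0.2 0 0 0 0 0 0" --pt "-1 0 0 0 0 0 0" --pt "-1 0 0 0 0 0 0" --pt "-1 0 0 0 0 0 0" --pt "-1 0 0 0 0 0 0" --squeeze 40

```text
t: 2.48
eef_pos: [0.4707, -0.2792, 0.0375]
orientation: [-3.14, 0.001, -2.716]
contact_force: [-0.8, 1.9, 6.4]
gripper_width: 0.0272
grip_force: 39.8
```

apply_moves --pt "-1 0 0 0.01 0 0 0" --pt "-1 0 0 0.03 0 0 0" --pt "-1 0 0 0.05 0 0 0" --pt "-1 0 0 0.05 0 0 0" --pt "-1 0 0 0.03 0 0 0" --pt "-1 0 0.03 0 0 0 0" --pt "-1 0 0.05 0 0 0 0" --pt "-1 0.003 0.05 0 0 0 0" --pt "-1 0.003 0.05 0 0 0 0" --pt "-1 0.005 0.05 0 0 0 0" --pt "-1 0.005 0.05 0 0 0 0" --pt "-1 0.005 0.05 0 0 0 0" --pt "-1 0.004 0.04 0 0 0 0" --pt "-1 0 0 0 0 0 0" --pt "-1 0 0 0 0 0 0" --pt "-1 0 0 0 0 0 0"

```text
t: 4.47
eef_pos: [0.4949, 0.09, 0.2064]
orientation: [-3.142, -0.0, -2.718]
contact_force: [-0.3, 0.9, -3.7]
gripper_width: 0.0271
grip_force: 40.5
```

```bash
python3 - <<'E'
from h import *
o=manip.get_obs();print(o["qpos"].round(3),o["contact_force"],o["ft_torque"],o["eef_pos"])
for n in("scene","top"):
    p,W,K,R,t=snap(n)
    if n=="scene": a=cv2.resize(p[120:300,300:540],(533,400))
    else: b=cv2.resize(p[140:300,130:290],(266,266)); b=np.pad(b,((0,134),(0,0),(0,0)))
    w=W.reshape(-1,3);e=o["eef_pos"]
    q=w[(w[:,2]>e[2]-.015)&(w[:,2]<e[2]-.004)&(np.linalg.norm(w[:,:2]-e[:2],axis=1)<.06)]
    print(n,len(q),q[:,:2].min(0) if len(q) else 0,q[:,:2].max(0) if len(q) else 0, q[:,2].max() if len(q) else 0)
cv2.imwrite("pics/c1.png",np.hstack([a,b]))
E
```

```text
[ 0.492  0.172 -0.062  0.    -1.337 -1.639] [-0.27543718  0.91553039 -3.66216356] [-0.00576079  0.02116112 -0.03098471] [0.49490576 0.09000948 0.20636441]
scene 774 [0.44531628 0.03726009] [0.54536774 0.14182227] 0.20219415719786715
top 682 [0.44489672 0.03665857] [0.52201674 0.13286713] 0.20235056996205655
```

View pics/c1.png

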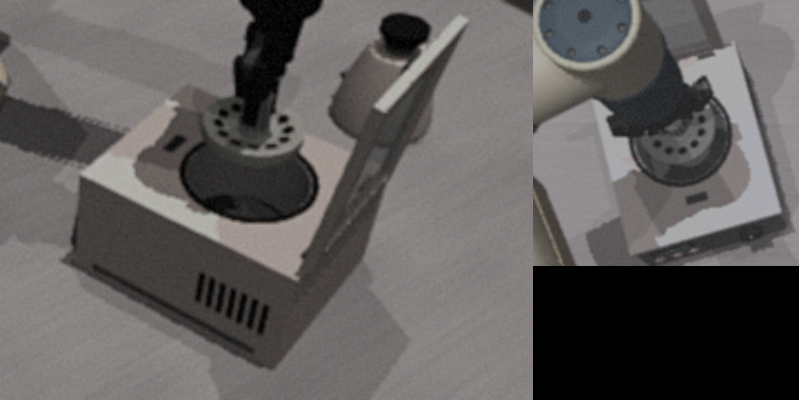

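The rotor is held level over the bowl, at about (255,130) in the left panel, and the spindle is estimated at (0.496, 0.093). Lowering it over the shaft and watching the side force.

apply_moves --pt "-1 0.001 0.003 -0.02 0 0 0" --pt "-1 0 0 -0.02 0 0 0" --pt "-1 0 0 -0.02 0 0 0" --pt "-1 0 0 -0.01 0 0 0" --pt "-1 0 0 -0.008 0 0 0" --pt "-1 0 0 -0.004 0 0 0" --pt "-1 0 0 -0.004 0 0 0" --pt "-1 0 0 0 0 0 0" --pt "-1 0 0 0 0 0 0"

```text
t: 5.7
eef_pos: [0.4963, 0.094, 0.1206]
orientation: [-3.142, 0.001, -2.717]
contact_force: [0.2, 0.1, -3.6]
gripper_width: 0.0271
grip_force: 40.5
```

apply_moves --pt "-1 0 0 -0.004 0 0 0" --pt "-1 0 0 -0.003 0 0 0" --pt "-1 0 0 -0.003 0 0 0" --pt "-1 0 0 -0.002 0 0 0" --pt "-1 0 0 0 0 0 0" --pt "-1 0 0 0 0 0 0"

```text
t: 6.45
eef_pos: [0.4964, 0.0951, 0.1082]
orientation: [3.14, 0.002, -2.717]
contact_force: [-1.7, 5.1, -1.6]
gripper_width: 0.0267
grip_force: 40.8
```

apply_moves --pt "-1 -0.0005 0.002 0 0 0 0" --pt "-1 0 0 0 0 0 0" --pt "-1 0 0 0 0 0 0"

```text
t: 6.82
eef_pos: [0.4955, 0.0957, 0.1081]
orientation: [-3.141, -0.001, -2.717]
contact_force: [1.1, 0.8, -3.4]
gripper_width: 0.027
grip_force: 40.5
```

apply_moves --pt "-1 0.0003 0.0003 -0.002 0 0 0" --pt "-1 0 0 -0.002 0 0 0" --pt "-1 0 0 -0.001 0 0 0" --pt "-1 0 0 -0.001 0 0 0" --pt "-1 0 0 0 0 0 0" --pt "-1 0 0 0 0 0 0"

```text
t: 7.58
eef_pos: [0.4959, 0.0961, 0.1024]
orientation: [-3.141, -0.0, -2.717]
contact_force: [-0.8, -0.9, -1.5]
gripper_width: 0.0271
grip_force: 40.7
```

apply_moves --pt "-1 0 0 -0.0005 0 0 -2" --pt "-1 0 0 0 0 0 -2" --pt "-1 0 0 0 0 0 0" --pt "-1 0 0 0 0 0 0"

```text
t: 8.07
eef_pos: [0.4962, 0.0964, 0.102]
orientation: [3.141, 0.001, -2.786]
contact_force: [0.8, 1.9, -1.3]
gripper_width: 0.027
grip_force: 40.8
```

apply_moves --pt "-1 0 0 -0.0008 0 0 0" --pt "-1 0 0 0 0 0 0" --pt "-1 0 0 0 0 0 0"

```text
t: 8.45
eef_pos: [0.4959, 0.0961, 0.101]
orientation: [-3.141, -0.0, -2.787]
contact_force: [0.3, 0.4, -3.3]
gripper_width: 0.0269
grip_force: 40.6
```

apply_moves --pt "-1 0 0 -0.0008 0 0 0" --pt "-1 0 0 -0.0007 0 0 0" --pt "-1 0 0 0 0 0 0" --pt "-1 0 0 0 0 0 0"

```text
t: 8.95
eef_pos: [0.4955, 0.096, 0.0991]
orientation: [-3.142, -0.001, -2.787]
contact_force: [-0.1, -0.2, -3.9]
gripper_width: 0.027
grip_force: 40.6
```

Weight is fully on the gripper below the pin height, so the pin has probably entered a slot. Lowering further.

apply_moves --pt "-1 0 0 -0.001 0 0 0" --pt "-1 0 0 -0.001 0 0 0" --pt "-1 0 0 0 0 0 0" --pt "-1 0 0 0 0 0 0"

```text
t: 9.45
eef_pos: [0.4957, 0.0961, 0.0973]
orientation: [-3.142, -0.001, -2.787]
contact_force: [-0.2, -1.1, -2.6]
gripper_width: 0.0267
grip_force: 40.5
```

apply_moves --pt "-1 0 0 -0.001 0 0 0" --pt "-1 0 0 0 0 0 0" --pt "-1 0 0 0 0 0 0"

```text
t: 9.82
eef_pos: [0.4958, 0.0961, 0.0964]
orientation: [-3.142, -0.0, -2.787]
contact_force: [-1.4, -0.5, -3.6]
gripper_width: 0.0271
grip_force: 40.5
```

apply_moves --pt "-1 0 0 -0.0008 0 0 0" --pt "-1 0 0 0 0 0 0" --pt "-1 0 0 0 0 0 0"

```text
t: 10.2
eef_pos: [0.4958, 0.0961, 0.0957]
orientation: [-3.142, -0.0, -2.787]
contact_force: [-1.2, -0.9, -2.9]
gripper_width: 0.027
grip_force: 40.6
```

Now at the home height with a light load. Releasing and retreating upwards, clear of the camera's view.

apply_moves --pt "-0.2 0 0 0 0 0 0" --pt "-0.1 0 0 0 0 0 0" --pt "0 0 0 0 0 0 0" --pt "0 0 0 0.01 0 0 0" --pt "0 0 0 0.03 0 0 0" --pt "0 0 0 0.05 0 0 0" --pt "0 0 0 0.05 0 0 0" --pt "0 0 -0.05 0.03 0 0 0" --pt "0 0 -0.06 0.02 0 0 0" --pt "0 0 -0.06 0.02 0 0 0" --pt "0 0 -0.06 0.02 0 0 0" --pt "0 0 -0.03 0.03 0 0 0" --pt "0 0 0 0.03 0 0 0"

```text
t: 11.82
eef_pos: [0.4952, -0.1639, 0.3864]
orientation: [-3.141, 0.0, -2.79]
contact_force: [0.8, -0.5, 0.1]
gripper_width: 0.0425
grip_force: 0.0
```

```bash
python3 - <<'E'
from h import *
for n in("scene","top"):
    p,W,K,R,t=snap(n)
    if n=="scene": a=cv2.resize(p[140:290,320:520],(533,400),interpolation=cv2.INTER_CUBIC)
    else: b=cv2.resize(p[185:265,180:260],(266,266)); b=np.pad(b,((0,134),(0,0),(0,0)))
    w=W.reshape(-1,3);r=np.linalg.norm(w[:,:2]-[.496,.0955],axis=1)
    k=w[(r<.012)&(w[:,2]>.1)];print(n,"knobtop",len(k),np.median(k[:,2]) if len(k) else 0,k[:,:2].mean(0))
    k=w[(r<.05)&(r>.043)&(w[:,2]>.07)&(w[:,2]<.11)]
    A=np.c_[k[:,:2]-[.496,.0955],np.ones(len(k))];print("rim",len(k),np.linalg.lstsq(A,k[:,2],rcond=None)[0],np.median(k[:,2]))
    q=W[100:200,130:255] if n=="top" else W[120:240,420:520]; q=q.reshape(-1,3);ax=np.array([np.cos(.286),np.sin(.286)])
    s=(q[:,:2]-[.496,.0945])@ax; y=(q[:,:2]-[.496,.0945])@[-ax[1],ax[0]]
    g=(q[:,2]>.14)&(s>.06)&(s<.19)&(abs(y)<.1)
    for z in(.16,.2,.24,.28,.31,.325): 
        m=g&(abs(q[:,2]-z)<.008)
        if m.sum(): print(z,m.sum(),s[m].min().round(4),np.median(s[m]).round(4),s[m].max().round(4),y[m].min().round(3),y[m].max().round(3))
    print(q[g,2].max())
cv2.imwrite("pics/c2.png",np.hstack([a,b])); print(manip.get_obs()["eef_pos"])
E
```

```text
scene knobtop 75 0.1236704423949971 [0.49774688 0.09308774]
rim 94 [ 0.01365904 -0.01383322  0.08792636] 0.08758740811379064
0.16 111 0.1082 0.1161 0.1211 -0.09 0.087
0.2 127 0.1131 0.1212 0.1255 -0.09 0.086
0.24 139 0.1179 0.1262 0.1311 -0.091 0.089
0.28 152 0.1229 0.1312 0.1361 -0.09 0.086
0.31 121 0.1232 0.1384 0.1399 -0.09 0.086
0.325 439 0.1233 0.1357 0.1411 -0.089 0.092
0.3287259793212454
top knobtop 0 0 [nan nan]
rim 0 [0. 0. 0.] nan
0.16 34 0.1052 0.108 0.1152 0.065 0.088
0.2 57 0.1092 0.1152 0.1187 0.056 0.089
0.24 75 0.1158 0.1208 0.1244 0.044 0.088
0.28 92 0.1206 0.1262 0.13 0.038 0.088
0.31 53 0.1251 0.1274 0.1301 0.058 0.089
0.325 111 0.1254 0.1318 0.142 0.057 0.089
0.33005359374759585
[ 0.49641627 -0.16304244  0.38910105]<stdin>:7: RuntimeWarning: Mean of empty slice.
  ret = um.true_divide(
  return _methods._mean(a, axis=axis, dtype=dtype,
  ret = ret.dtype.type(ret / rcount)
```

View pics/c2.png

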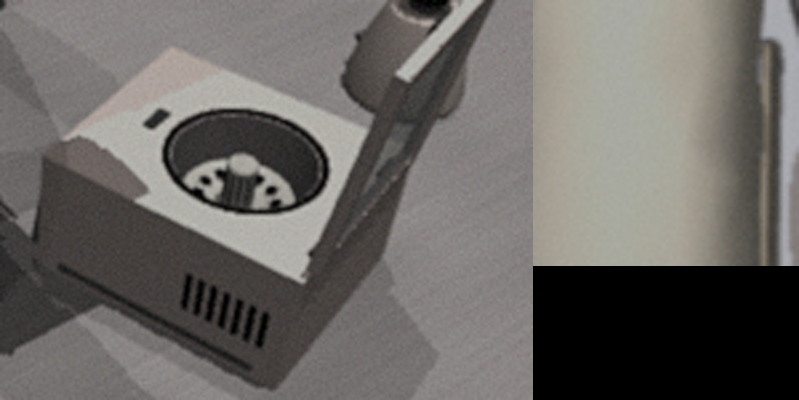

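The rotor is home: knob top at 0.1237 m (0.124 expected), rim level at 0.088 m. It sits level in the bowl at (240,165) of the crop. Next, behind the lid.

apply_moves --pt "-1 0.022 0.039 0.005 0 0 0" --pt "-1 0.022 0.039 0 0 0 0" --pt "-1 0.022 0.039 0 0 0 0" --pt "-1 0.022 0.039 0 0 0 0" --pt "-1 0.022 0.039 0 0 0 0" --pt "-1 0.022 0.039 0 0 0 0" --pt "-1 0.022 0.039 0 0 0 0" --pt "-1 0.022 0.039 0 0 0 0" --pt "-1 0 0 0 0 0 0" --pt "-1 0 0 0 0 0 0" --pt "-1 0 0 0 0 0 0"

```text
t: 13.3
eef_pos: [0.6713, 0.1492, 0.3918]
orientation: [-3.141, 0.002, -2.788]
contact_force: [-0.1, -0.6, 0.3]
gripper_width: 0.0003
grip_force: 0.0
```

apply_moves --pt "-1 0 0 -0.03 0 0 0" --pt "-1 0 0 -0.03 0 0 0" --pt "-1 0 0 -0.025 0 0 0" --pt "-1 0 0 0 0 0 0" --pt "-1 -0.017 -0.005 0 0 0 0" --pt "-1 -0.017 -0.005 0 0 0 0" --pt "-1 0 0 0 0 0 0" --pt "-1 0 0 0 0 0 0"

```text
t: 14.3
eef_pos: [0.6383, 0.1402, 0.3062]
orientation: [3.142, 0.002, -2.787]
contact_force: [-0.1, -0.2, 0.4]
gripper_width: 0.0004
grip_force: 0.0
```

apply_moves --pt "-1 -0.011 -0.0032 0 0 0 0" --pt "-1 -0.011 -0.0032 0 0 0 0" --pt "-1 -0.011 -0.0032 0 0 0 0" --pt "-1 -0.011 -0.0032 0 0 0 0" --pt "-1 -0.011 -0.0032 0 0 0 0" --pt "-1 -0.011 -0.0032 0 0 0 0" --pt "-1 -0.011 -0.0032 -0.004 0 0 0" --pt "-1 -0.011 -0.0032 -0.004 0 0 0" --pt "-1 -0.011 -0.0032 -0.004 0 0 0" --pt "-1 -0.011 -0.0032 -0.004 0 0 0"

```text
t: 15.55
eef_pos: [0.5275, 0.1081, 0.2891]
orientation: [-3.142, 0.001, -2.787]
contact_force: [2.2, 0.8, 0.2]
gripper_width: 0.0002
grip_force: 0.8
```

apply_moves --pt "-1 -0.0094 -0.0028 -0.0065 0 0 0" --pt "-1 -0.0094 -0.0028 -0.0065 0 0 0" --pt "-1 -0.0094 -0.0028 -0.0065 0 0 0" --pt "-1 -0.0094 -0.0028 -0.0065 0 0 0" --pt "-1 -0.0074 -0.0022 -0.009 0 0 0" --pt "-1 -0.0074 -0.0022 -0.009 0 0 0" --pt "-1 -0.0074 -0.0022 -0.009 0 0 0" --pt "-1 -0.0074 -0.0022 -0.009 0 0 0" --pt "-1 -0.005 -0.0015 -0.0105 0 0 0" --pt "-1 -0.005 -0.0015 -0.0105 0 0 0" --pt "-1 -0.005 -0.0015 -0.0105 0 0 0" --pt "-1 -0.005 -0.0015 -0.0105 0 0 0"

```text
t: 17.05
eef_pos: [0.4406, 0.0823, 0.1843]
orientation: [-3.142, 0.0, -2.787]
contact_force: [2.3, 0.7, 0.4]
gripper_width: -0.0002
grip_force: 0.5
```

```bash
python3 - <<'E'
from h import *
p,W,K,R,t=snap("scene"); cv2.imwrite("pics/c3.png",cv2.resize(p[100:310,280:560],(800,600)))
E
```

```text
(no output)
```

View pics/c3.png

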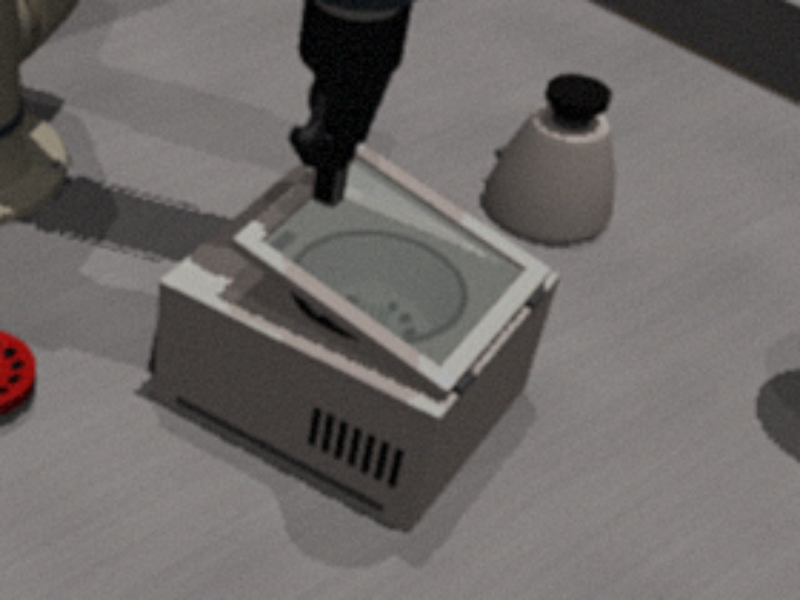

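The lid is nearly down at about 15 degrees, with the fingertip on it near the free edge (330,200). Pressing on down.

apply_moves --pt "-1 -0.002 -0.0006 -0.009 0 0 0" --pt "-1 -0.001 -0.0003 -0.009 0 0 0" --pt "-1 -0.001 -0.0003 -0.009 0 0 0" --pt "-1 0 0 -0.008 0 0 0" --pt "-1 0 0 -0.005 0 0 0" --pt "-1 0 0 0 0 0 0" --pt "-1 0 0 0 0 0 0"

```text
t: 17.98
eef_pos: [0.4369, 0.0812, 0.1452]
orientation: [-3.142, 0.001, -2.787]
contact_force: [-0.5, 0.1, 1.1]
gripper_width: 0.0003
grip_force: 0.0
```

apply_moves --pt "-1 0 0 -0.002 0 0 0" --pt "-1 0 0 -0.001 0 0 0" --pt "-1 0 0 -0.001 0 0 0" --pt "-1 0 0 0 0 0 0" --pt "-1 0 0 0 0 0 0"

```text
t: 18.6
eef_pos: [0.437, 0.0812, 0.142]
orientation: [-3.141, 0.001, -2.786]
contact_force: [-2.2, 0.5, 6.7]
gripper_width: 0.0001
grip_force: 3.7
```

apply_moves --pt "-1 0 0 -0.001 0 0 0" --pt "-1 0 0 -0.0005 0 0 0" --pt "-1 0 0 0 0 0 0"

```text
t: 18.98
eef_pos: [0.437, 0.0812, 0.1419]
orientation: [-3.141, 0.002, -2.786]
contact_force: [-8.7, 1.1, 18.6]
gripper_width: 0.0001
grip_force: 8.9
```

At the hard stop: z no longer moves and the force rises. Retreating and checking.

apply_moves --pt "-1 0 0 0.005 0 0 0" --pt "-1 0 0 0.03 0 0 0" --pt "-1 0 0 0.05 0 0 0" --pt "-1 0 0 0.05 0 0 0" --pt "-1 0 -0.05 0.02 0 0 0" --pt "-1 0 -0.06 0 0 0 0" --pt "-1 0 -0.06 0 0 0 0" --pt "-1 0 -0.06 0 0 0 0" --pt "-1 0 0 0 0 0 0" --pt "-1 0 0 0 0 0 0"

```text
t: 20.23
eef_pos: [0.4366, -0.1489, 0.2941]
orientation: [3.141, -0.0, -2.788]
contact_force: [0.5, 0.6, -0.6]
gripper_width: -0.0002
grip_force: 0.0
```

```bash
python3 - <<'E'
from h import *
p,W,K,R,t=snap("scene"); cv2.imwrite("pics/c4.png",p)
ax=np.array([np.cos(.286),np.sin(.286)]);w=W.reshape(-1,3);d=w[:,:2]-[.496,.0945];s=d@ax;y=d@[-ax[1],ax[0]]
for a in(-.09,-.05,0,.05,.095):
    m=(abs(s-a)<.006)&(abs(y)>.078)&(abs(y)<.088)&(w[:,2]<.2)&(w[:,2]>.1);print(a,m.sum(),np.median(w[m,2]))
o=manip.get_obs();print(o["eef_pos"],o["contact_force"])
E
```

```text
-0.09 34 0.14044164162019757
-0.05 41 0.140901533224455
0 41 0.1411187684522576
0.05 48 0.14073448042229564
0.095 57 0.14114584753531553
[ 0.43672227 -0.14830777  0.29431853] [-0.15548736  1.05701792  0.19020034]
```

View pics/c4.png

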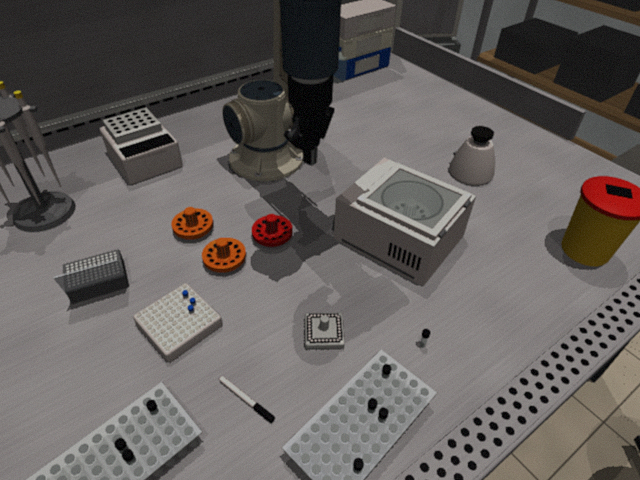

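The lid is closed and level at 0.141 m along its whole length (415,195). The rotor is inside, the bystanders have not moved, and the arm touches nothing.

```bash
python3 -c "
from cell import manip
print(manip.job_done())"
```

```text
the job is handed in; nothing more can be done
None
```

The tube rotor is fully home and level on the spindle, released, the centrifuge lid is closed, the other things on the bench were left where they were, and the job was handed in at about 20 s of the 72 s.

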